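# Charge the grinding jar with the hand scoop

### The arm

A 6-joint arm with a two-finger parallel gripper is mounted at the origin on the work surface. World frame = base frame: x ahead of the robot, y to its left, z up, the work surface at z = 0. Lengths are in m, angles in rad, forces in N, time in s.
With the tool pointing down it reaches from about 0.35 to 0.925 m from the base axis. Payload 6.4 kg.
Tool frame: the origin (TCP) lies at the very end of the fingers, on their centre line; the grasp point (between the pads) lies 19 mm behind it (env.grasp_offset is the distance from the TCP to the grasp point, in m); z points along the fingers, y is the line along which they close (so a half turn about z gives the same grasp; the last joint's range is limited). The gripper opens to 94 mm and grips with 3 to 60 N. Pads are 16 mm wide; open, the fingers measure 119 mm over their backs; the gripper's body (75 mm by 177 mm) begins 78 mm behind the grasp point.
Start: joints at [-0.174, 0.245, 1.558, -0, 1.339, -0.174], TCP at [0.65, 0, 0.205] pointing down, gripper open.
Joint ranges: [-3.13, 3.13], [-1.02, 2.26], [0.13, 2.54], [-0.95, 4.09], [0.21, 2.88], [-2.74, 2.74]. Speed limits (rad/s): [2.57, 2.57, 3.14, 3.14, 3.14, 3.14].

### API

Orientations are given as a 3x3 rotation matrix whose columns are the frame's x, y, z axes.
In Python, from rig import telemetry, vision, workorder, env gives the robot as it stands.
- The arm moves only by the shell command python3 -m crank 'ROWS' [OPENING] [FORCE]. ROWS is JSON, a list that holds one entry, the list of rows, each a list of 6 numbers: the shift along the tool's x, y, z in cm, then the turn, a rotation vector about the tool's x, y, z in degrees. A call has 1 to 10 rows; each row shifts and turns the commanded pose from where the row before left it, along the tool's axes as they then stand; what a row does not reach is not made up. A row lasts 1/8 s, in which the tool goes at most 62.5 mm and 10.7 degrees, less where a joint would pass 70% of its speed; a pose out of reach is approached as far as the arm can. A call with a gripper value outside its range is refused whole. OPENING is the opening, from 0 (shut) to 1 (fully open), set as the call begins (- or left out, the last holds). The fingers move at their own pace and stop on an object; FORCE is the grip in N (left out, the last holds). Time passes only in rows, so rows that do not move let the fingers close. It gives the time, the measured TCP pose, the force, the opening and the grip force at its end, in the units of the state.
- telemetry.state(): the state, without advancing time (a new reading comes with each control period).
- vision.snapshot(name): name is "scene" or "side" or "wrist"; returns the picture (400x640x3 uint8, red, green, blue); there is no depth.
- vision.camera_params(name): a dict with "K" (3x3 intrinsics, pixels), "cam_to_world" (4x4, takes a point from camera to world coordinates). Camera axes: x right, y down, z forward; pixel columns grow to the right and rows downward; lengths in m; the calibration is good to about 2 mm. The wrist camera is an equidistant fisheye: a pixel r from the principal point sees the ray r / f radians off the axis. A picture is of the moment at which its call begins: read the wrist's pose just before it. camera_params takes no time and is no camera call; for the wrist camera it gives the pose at the moment of the call.
- workorder.finish_job(): hands the job in; it is judged then, once.
The state is a dict: "time_s": time; "qpos": joint angles; "joint_velocities": joint speeds; "joint_torque": joint torques, N m; "eef_pos": TCP position; "ee_rot": TCP orientation; "contact_force": force on the tool from outside, world axes, zero at the start; "ft_torque": the same for the moment, N m; "grip_width": finger opening in m; "grasp_force": force on a finger pad.
Only numpy, scipy, OpenCV 4.12 (cv2) and the standard library are available. Lean on these libraries where they do the work, as an engineer would, in place of code of your own. Each camera call takes 0.05 s, during which the arm holds its last target. There are 200 camera calls.

### The job

Use the hand scoop to load at least three of the five grinding balls from the tray into the open grinding jar; balls left over stay in the tray, and none may end up anywhere else. Tip them in from close above the mouth, since the stone chips when it drops hard, and touch the balls with nothing but the scoop. Then lay the scoop back on its rubber mat, bowl down flat and empty, leaving the jar, its lid, the bottle and the tube rack standing where they are.

Things in the scene. Friction and masses are not known exactly. Their poses are not given: they have to be found in the camera images.
- scoop: aluminium hand scoop, 198 mm long, about 0.15 kg. Origin: centre of the underside of its flat bowl; x to the open nose, z up. Bowl 100 mm long (x +-50), 86 mm wide outside, 81 inside, floor 2.5 mm thick, open at the nose; back wall 42 mm high, side walls 42 mm high at the back, falling in a slope to 3 at the nose. A raised level handle runs back from it. It rests stably on its flat floor
- scoop_grip (a point): middle of the scoop's black handle, a level bar 82 mm long (along the scoop's x), 18 mm wide, 26 mm tall; 107 mm behind the scoop's origin and 70 mm above it; axes as the scoop
- scoop_lip (a point): middle of the scoop's front edge, on the underside, x +50 mm, z 0 from the scoop's origin; the floor thins to 1.5 mm here; axes as the scoop
- scoop_bowl (a point): centre of the space in the scoop's bowl, 18 mm above the scoop's origin; axes as the scoop
- ball1: grinding ball of polished agate, 25 mm diameter, 22 g, one of five alike, loose in the tray at the start; rolls and slides easily. Origin at its centre
- ball2: grinding ball of polished agate, 25 mm diameter, 22 g, one of five alike, loose in the tray at the start; rolls and slides easily. Origin at its centre
- ball3: grinding ball of polished agate, 25 mm diameter, 22 g, one of five alike, loose in the tray at the start; rolls and slides easily. Origin at its centre
- ball4: grinding ball of polished agate, 25 mm diameter, 22 g, one of five alike, loose in the tray at the start; rolls and slides easily. Origin at its centre
- ball5: grinding ball of polished agate, 25 mm diameter, 22 g, one of five alike, loose in the tray at the start; rolls and slides easily. Origin at its centre
- tray: fixed stainless instrument tray. Origin under its centre, x along its length; at the start the five balls lie in its +x half, the other half is free. Inner floor 280 x 98 mm (x +-140, y +-49), 2 mm above the bench; walls 40 mm high lean outward, the end walls by 6 mm, the side walls by 4 mm at the top; outer rim 304 x 118 mm, 43 mm high
- jar: open round grinding jar, steel jacket with a stone liner, 2 kg, loose, standing on the bench. Origin under its centre, z up. 134 mm outside diameter, 95 mm high, mouth and inside 104 mm diameter, inner floor 12 mm above its underside
- jar_rim (a point): centre of the jar's mouth, level with its rim, 95 mm above the bench
- jar_inside (a point): centre of the jar's inside, on its axis, 45 mm above its underside
- mat: fixed rubber bench mat 230 x 120 x 3 mm (x by y), on which the scoop lies at the start. Origin under its centre
- jar_lid: the jar's loose steel lid with a knob, lying on the bench beyond the mat, 134 mm diameter, 36 mm high; to be left alone. Origin under its centre
- bottle: white plastic bottle, 68 mm diameter, 165 mm high, to be left alone. Origin under its centre
- tube_rack: white rack of capped centrifuge tubes, 110 x 210 mm (x by y), 120 mm high, to be left alone. Origin under its centre
Mind the look-alikes: they are no part of the job. Leave any green look-alike of the scoop alone.

How it is judged:
On the way, in this order (a step that is already met when the one before it is completed fails the run):
1. at least one ball lies in the scoop's bowl and the scoop is lifted clear of the tray (bowl's middle over 75 mm above the bench) (height (world z) of scoop_bowl above 0.075 m and distance between any of ball1, ball2, ball3, ball4, ball5 and scoop_bowl below 0.05 m), for 0.2 s.
2. at least three balls are in the jar ((distance between each of ball1, ball2, ball3 and jar_inside below 0.055 m or distance between each of ball1, ball2, ball4 and jar_inside below 0.055 m or distance between each of ball1, ball2, ball5 and jar_inside below 0.055 m or distance between each of ball1, ball3, ball4 and jar_inside below 0.055 m or distance between each of ball1, ball3, ball5 and jar_inside below 0.055 m or distance between each of ball1, ball4, ball5 and jar_inside below 0.055 m or distance between each of ball2, ball3, ball4 and jar_inside below 0.055 m or distance between each of ball2, ball3, ball5 and jar_inside below 0.055 m or distance between each of ball2, ball4, ball5 and jar_inside below 0.055 m or distance between each of ball3, ball4, ball5 and jar_inside below 0.055 m)), for 0.2 s.
At the end, for the whole second after the job is handed in: At least three balls lie in the jar and the others in the jar or the tray, all at rest; the jar stands upright (0.05 rad); the scoop lies still, empty and flat (0.1 rad, underside under 9 mm above the bench), the middle of its bowl over the mat ((distance between each of ball1, ball2, ball3 and jar_inside below 0.055 m or distance between each of ball1, ball2, ball4 and jar_inside below 0.055 m or distance between each of ball1, ball2, ball5 and jar_inside below 0.055 m or distance between each of ball1, ball3, ball4 and jar_inside below 0.055 m or distance between each of ball1, ball3, ball5 and jar_inside below 0.055 m or distance between each of ball1, ball4, ball5 and jar_inside below 0.055 m or distance between each of ball2, ball3, ball4 and jar_inside below 0.055 m or distance between each of ball2, ball3, ball5 and jar_inside below 0.055 m or distance between each of ball2, ball4, ball5 and jar_inside below 0.055 m or distance between each of ball3, ball4, ball5 and jar_inside below 0.055 m) and (distance between ball1 and jar_inside below 0.055 m or (x of ball1 in the frame of tray between -0.15 and 0.15 m and y of ball1 in the frame of tray between -0.055 and 0.055 m and height (world z) of ball1 below 0.04 m)) and (distance between ball2 and jar_inside below 0.055 m or (x of ball2 in the frame of tray between -0.15 and 0.15 m and y of ball2 in the frame of tray between -0.055 and 0.055 m and height (world z) of ball2 below 0.04 m)) and (distance between ball3 and jar_inside below 0.055 m or (x of ball3 in the frame of tray between -0.15 and 0.15 m and y of ball3 in the frame of tray between -0.055 and 0.055 m and height (world z) of ball3 below 0.04 m)) and (distance between ball4 and jar_inside below 0.055 m or (x of ball4 in the frame of tray between -0.15 and 0.15 m and y of ball4 in the frame of tray between -0.055 and 0.055 m and height (world z) of ball4 below 0.04 m)) and (distance between ball5 and jar_inside below 0.055 m or (x of ball5 in the frame of tray between -0.15 and 0.15 m and y of ball5 in the frame of tray between -0.055 and 0.055 m and height (world z) of ball5 below 0.04 m)) and linear speed of each of ball1, ball2, ball3, ball4, ball5 below 0.05 m/s and angle between jar's own z axis and vertical below 0.05 rad and angle between scoop's own z axis and vertical below 0.1 rad and height (world z) of scoop below 0.009 m and x of scoop in the frame of mat between -0.115 and 0.115 m and y of scoop in the frame of mat between -0.06 and 0.06 m and linear speed of scoop below 0.02 m/s); the robot touches nothing.
It fails at once if the gripper or arm touches a ball (contact force between any of the fingers, the arm and ball1 above 0.3 N or contact force between any of the fingers, the arm and ball2 above 0.3 N or contact force between any of the fingers, the arm and ball3 above 0.3 N or contact force between any of the fingers, the arm and ball4 above 0.3 N or contact force between any of the fingers, the arm and ball5 above 0.3 N).
It fails at once if a ball drops hard: it moves faster than 2 m/s (a free fall of 200 mm) (linear speed of any of ball1, ball2, ball3, ball4, ball5 above 2 m/s).
It fails at once if the jar is shoved more than 30 mm or tipped by more than 0.3 rad (distance of jar from where it was at the start of the episode above 0.03 m or angle between jar's own z axis and vertical above 0.3 rad).
It fails at once if the lid, bottle or tube rack is moved more than 20 mm (distance of any of jar_lid, bottle, tube_rack from where it was at the start of the episode above 0.02 m).
It also fails if it takes over 61 s, if anything falls off the work surface, if the arm or the gripper's body presses on something with over 40 N, if the wrist force passes 120 N, or if a joint passes its speed limit or range.

## Working session

There is one attempt and no reset: what is moved stays moved. The work goes in short steps, Python scripts to look and compute and a shell command to move; the robot and the scene stay as the last step left them, time stands still between calls to the robot, and variables do not carry over. Pictures are saved under pics/ and viewed, at most 10 in all, crops included, and the job is handed in when it is done.

```bash
ls; mkdir -p pics
python3 - <<'E'
from rig import telemetry, vision, env
import cv2, numpy as np
for n in ["scene","side"]:
    p=vision.camera_params(n); print(n,np.round(p["K"],1).tolist(),np.round(p["cam_to_world"],3).tolist())
    cv2.imwrite(f"pics/{n}0.png",vision.snapshot(n)[:,:,::-1])
s=telemetry.state(); print(s["time_s"],s["eef_pos"],np.round(s["ee_rot"],3).tolist(),s["grip_width"],env.grasp_offset)
E
```

```text
pics
scene [[424.0, 0.0, 324.7], [0.0, 424.0, 208.8], [0.0, 0.0, 1.0]] [[0.876, 0.297, -0.379, 0.951], [0.481, -0.558, 0.676, -0.781], [-0.011, -0.775, -0.631, 0.849], [0.0, 0.0, 0.0, 1.0]]
side [[411.2, 0.0, 319.0], [0.0, 411.2, 187.8], [0.0, 0.0, 1.0]] [[0.947, -0.197, 0.253, 0.177], [-0.32, -0.624, 0.713, -0.901], [0.018, -0.757, -0.654, 0.913], [0.0, 0.0, 0.0, 1.0]]
0.1 [6.49465405e-01 7.39259190e-05 2.04493485e-01] [[0.0, 1.0, -0.002], [1.0, -0.0, 0.0], [0.0, -0.002, -1.0]] 0.09342325769657037 0.0188
```

View pics/scene0.png

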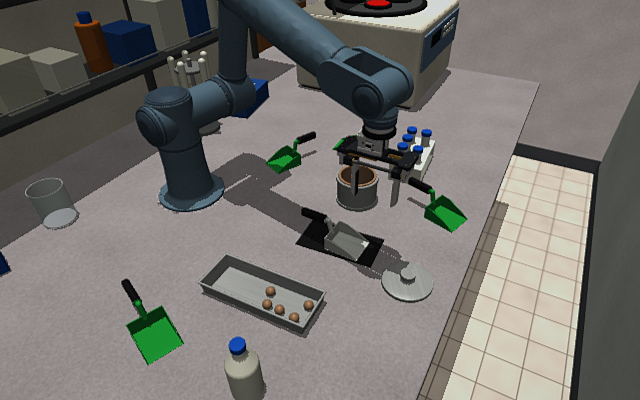

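View pics/side0.png

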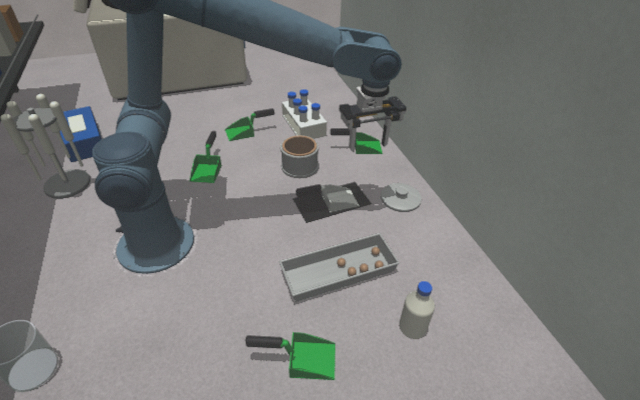

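The scene view shows the silver scoop on its black mat (scene ~345,240; handle ~315,214). Three green look-alikes are at (285,158), (445,212) and (153,335). The metallic scoop on the mat is the one that fits. The tray has its balls in the right half (~267-309, 291-318), and the jar is at (357,185). The side view agrees.

```bash
cat > h.py <<'E'
from rig import telemetry, vision, env
import cv2, numpy as np
def ray(n,uv):
    p=vision.camera_params(n);K=p["K"];T=np.array(p["cam_to_world"])
    d=T[:3,:3]@np.linalg.solve(K,[uv[0],uv[1],1]);return T[:3,3],d/np.linalg.norm(d)
def plane(n,uv,z):
    o,d=ray(n,uv);return o+d*(z-o[2])/d[2]
def tri(a,b):
    (o1,d1),(o2,d2)=ray("scene",a),ray("side",b)
    s=np.linalg.lstsq(np.c_[d1,-d2],o2-o1,rcond=None)[0]
    p,q=o1+s[0]*d1,o2+s[1]*d2;return (p+q)/2,np.linalg.norm(p-q)
def balls(n,img,box):
    x0,y0,x1,y1=box;hsv=cv2.cvtColor(img,cv2.COLOR_RGB2HSV)[y0:y1,x0:x1]
    m=((hsv[...,1]>75)&((hsv[...,0]<18)|(hsv[...,0]>172))&(hsv[...,2]>60)).astype(np.uint8)
    k,_,st,c=cv2.connectedComponentsWithStats(m)
    return [(c[i]+[x0,y0],st[i][4]) for i in range(1,k) if st[i][4]>15]
E
python3 - <<'E'
from h import *
a=cv2.imread("pics/scene0.png");b=cv2.imread("pics/side0.png")
for n,i,bx in(("scene",a,(200,255,330,335)),("side",b,(280,238,400,300))):
    for c,A in balls(n,i[:,:,::-1],bx): print(n,c.round(1),A,plane(n,c,.0145).round(3))
print("tray",[plane("scene",p,.043).round(3).tolist() for p in((201,287),(224,255),(326,297),(304,328))])
A=cv2.resize(a[190:335,195:405],None,fx=3.8,fy=3.8,interpolation=2);cv2.imwrite("pics/c1.png",A)
B=cv2.resize(b[120:300,270:430],None,fx=3.3,fy=3.3,interpolation=2);cv2.imwrite("pics/c2.png",B)
E
```

```text
scene [269.9 290.1] 57 [ 0.484 -0.238  0.014]
scene [266.4 303.1] 65 [ 0.499 -0.276  0.014]
scene [308.2 304.2] 65 [ 0.591 -0.23   0.014]
scene [278.9 308.6] 62 [ 0.535 -0.275  0.014]
scene [293.5 316.6] 66 [ 0.579 -0.278  0.014]
side [375.4 250.1] 29 [ 0.592 -0.227  0.014]
side [340.9 261.3] 33 [ 0.483 -0.235  0.014]
side [378.8 263.8] 33 [ 0.58  -0.275  0.014]
side [363.8 267. ] 31 [ 0.536 -0.273  0.014]
side [351.5 270.5] 38 [ 0.499 -0.273  0.014]
tray [[0.344, -0.329, 0.043], [0.323, -0.215, 0.043], [0.63, -0.21, 0.043], [0.629, -0.31, 0.043]]
```

View pics/c1.png

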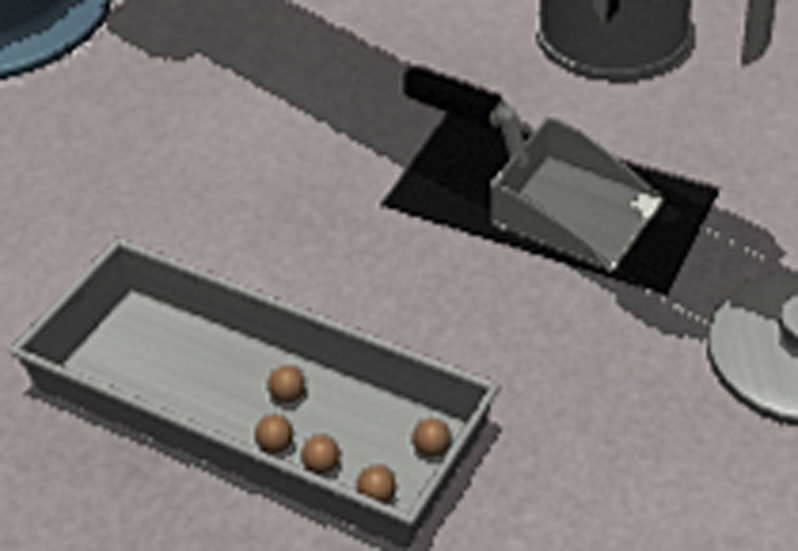

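View pics/c2.png

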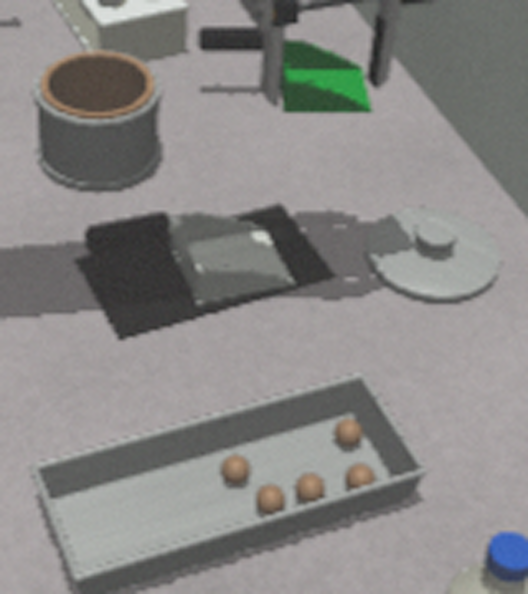

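The crops confirm it: the silver scoop is on the black mat with its nose toward the lid, and the five balls are in the tray's far (+x) half. Next I measure the key points.

Run:
```python
from h import *
S=lambda x,y:(195+x/3.8,190+y/3.8)
D=lambda x,y:(270+x/3.3,120+y/3.3)
def P(t,s,d,z=None):
    r=tri(s,d); print(t,r[0].round(3),"gap",round(r[1],4), *([plane("scene",s,z).round(3)[:2],plane("side",d,z).round(3)[:2]] if z is not None else []))
P("trayNL",S(12,349),D(80,583),.043);P("trayFL",S(121,241),D(36,467),.043);P("trayFR",S(497,389),D(362,377),.043);P("trayNR",S(410,520),D(420,470),.043)
P("matN-",S(383,204),D(120,338),.003);P("matN+",S(668,293),D(333,277),.003);P("matF+",S(718,188),D(282,207),.003)
P("lipN",S(612,268),D(293,283),.006);P("lipF",S(660,203),D(271,233),.006)
P("handback",S(407,80),D(88,237),.073);P("handfront",S(498,108),D(168,223),.073)
print("jar side",plane("side",D(98,82),.095).round(3), plane("side",D(36,90),.095).round(3),plane("side",D(160,90),.095).round(3))
print("jar scene",plane("scene",(357,174),.095).round(3))
print("lid",plane("side",D(436,255),.02).round(3),plane("side",(416,332),0).round(3))
# handle colour mask in both
```

```text
trayNL [ 0.325 -0.319  0.039] gap 0.0041 [ 0.326 -0.319] [ 0.324 -0.324]
trayFL [ 0.321 -0.202  0.037] gap 0.0004 [ 0.326 -0.206] [ 0.32  -0.207]
trayFR [ 0.62  -0.191  0.034] gap 0.0002 [ 0.623 -0.198] [ 0.615 -0.198]
trayNR [ 0.621 -0.302  0.034] gap 0.0029 [ 0.625 -0.309] [ 0.617 -0.306]
matN- [ 0.442 -0.047 -0.002] gap 0.0013 [ 0.445 -0.053] [ 0.44  -0.052]
matN+ [ 0.669 -0.028 -0.005] gap 0.0 [ 0.672 -0.035] [ 0.665 -0.036]
matF+ [ 0.661  0.085 -0.001] gap 0.0024 [0.662 0.082] [0.658 0.079]
lipN [ 0.625 -0.029 -0.   ] gap 0.0002 [ 0.628 -0.034] [ 0.622 -0.034]
lipF [0.631 0.043 0.005] gap 0.0019 [0.631 0.044] [0.63  0.041]
handback [0.43  0.014 0.073] gap 0.0049 [0.432 0.011] [0.431 0.018]
handfront [0.509 0.014 0.073] gap 0.0002 [0.508 0.014] [0.509 0.014]
jar side [0.503 0.226 0.095] [0.438 0.231 0.095] [0.561 0.193 0.095]
jar scene [0.504 0.225 0.095]
lid [ 0.766 -0.053  0.02 ] [ 0.584 -0.483  0.   ]
```

```bash
python3 -m crank '[[[0,0,0,0,0,10.4],[0,0,0,0,0,10.4],[0,0,0,0,0,10.4],[0,0,0,0,0,10.4],[0,0,0,0,0,10.4],[0,0,0,0,0,10.4],[0,0,0,0,0,10.4],[0,0,0,0,0,10.4],[0,0,0,0,0,10.4]]]' 1 30
python3 -m crank '[[[-4.5,-0.1,0,0,0,0],[-4.5,-0.1,2,0,0,0],[-4.5,-0.1,2,0,0,0],[-4.5,-0.05,2,0,0,0],[0,0,0,0,0,0],[0,0,0,0,0,0]]]'
python3 - <<'E'
from h import *
im=vision.snapshot("wrist");p=vision.camera_params("wrist")
print(np.round(p["K"],1).tolist(),np.round(p["cam_to_world"],3).tolist())
cv2.imwrite("pics/w1.png",im[:,:,::-1])
s=telemetry.state();print(s["eef_pos"],s["ee_rot"],s["qpos"])
E
```

```text
time_s: 1.23
eef_pos: [0.6496, 0.0001, 0.2048]
ee_rot: [[0.998, -0.069, -0.001], [-0.069, -0.998, 0.0], [-0.001, -0.0, -1.0]]
contact_force: [0.3, -0.0, -0.1]
grip_width: 0.0939
grasp_force: 0.0
time_s: 1.98
eef_pos: [0.4716, 0.0146, 0.1462]
ee_rot: [[0.998, -0.063, 0.002], [-0.063, -0.998, -0.0], [0.002, 0.0, -1.0]]
contact_force: [-0.5, 0.1, 0.2]
grip_width: 0.0939
grasp_force: 0.0
[[309.7, 0.0, 318.8], [0.0, 309.7, 200.9], [0.0, 0.0, 1.0]] [[-0.063, -0.96, -0.271, 0.552], [-0.998, 0.061, 0.016, 0.01], [0.001, 0.272, -0.962, 0.326], [0.0, 0.0, 0.0, 1.0]]
[0.47227528 0.01442131 0.14675609] [[ 9.98013971e-01 -6.29370604e-02  2.65345952e-03]
 [-6.29358889e-02 -9.98017435e-01 -5.22777083e-04]
 [ 2.68110091e-03  3.54740999e-04 -9.99996343e-01]] [-2.10123916e-01 -1.20102322e-01  2.05317083e+00  4.51572500e-05
  1.20582000e+00  1.42363456e+00]
```

View pics/w1.png

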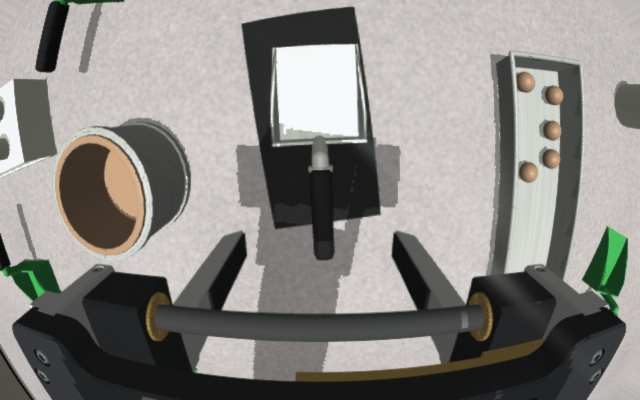

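The wrist view shows the silver scoop ahead, with its handle (320,170)-(325,258) centred between the fingertips (243,235) and (395,235). The jar is on the left and the tray, with five balls, on the right.

```bash
cat >> h.py <<'E'
def fray(p,uv,z):
    K=np.array(p["K"]);T=np.array(p["cam_to_world"]);a=np.array(uv)-K[:2,2];r=np.hypot(*a);t=r/K[0,0]
    d=T[:3,:3]@np.r_[a/r*np.sin(t),np.cos(t)];o=T[:3,3];return o+d*(z-o[2])/d[2]
E
python3 - <<'E'
from h import *
p=vision.camera_params("wrist")
for t,uv,z in(("hf",(320,172),.086),("hb",(324,250),.086),("lipL",(275,46),.006),("lipR",(357,44),.006),("matTL",(243,24),.003),("matTR",(354,8),.003),("matBL",(276,228),.003),("matBR",(379,213),.003),("tFL",(510,52),.043),("tFR",(580,66),.043)): print(t,fray(p,uv,z).round(4)[:2])
# jar inner mouth ellipse
im=cv2.imread("pics/w1.png")
pts=[(57,185),(70,147),(100,135),(133,160),(146,200),(135,243),(110,257),(75,238)]
W=np.array([fray(p,q,.095)[:2] for q in pts]);print(W.round(3).tolist());print(cv2.fitEllipse(W.astype(np.float32)*1000))
for q in [(525,82),(554,94),(552,131),(551,159),(528,172)]:print(fray(p,q,.0145).round(3))
E
```

```text
hf [0.5077 0.0112]
hb [0.4406 0.0119]
lipL [0.6286 0.0492]
lipR [ 0.6253 -0.0345]
matTL [0.6588 0.0824]
matTR [ 0.6671 -0.0348]
matBL [0.4324 0.0648]
matBR [ 0.4426 -0.0508]
tFL [ 0.6184 -0.192 ]
tFR [ 0.618  -0.3045]
[[0.52, 0.277], [0.555, 0.246], [0.56, 0.203], [0.533, 0.169], [0.497, 0.162], [0.457, 0.186], [0.442, 0.223], [0.463, 0.268]]
((502.0753479003906, 221.55233764648438), (115.48662567138672, 122.40647888183594), 46.03729248046875)
[ 0.592 -0.232  0.015]
[ 0.581 -0.281  0.015]
[ 0.535 -0.277  0.015]
[ 0.5   -0.278  0.015]
[ 0.484 -0.239  0.015]
```

```bash
python3 -m crank '[[[-0.1,0.1,4,0,0,-1],[0,0,3,0,0,0],[0,0,2.2,0,0,0],[0,0,0,0,0,0],[0,0,0,0,0,0]]]'
python3 -m crank '[[[0,0,0,0,0,0],[0,0,0,0,0,0],[0,0,0,0,0,0],[0,0,0,0,0,0],[0,0,0,0,0,0]]]' 0 50
```

```text
time_s: 2.65
eef_pos: [0.4713, 0.0135, 0.0548]
ee_rot: [[0.999, -0.045, 0.002], [-0.045, -0.999, -0.001], [0.002, 0.0, -1.0]]
contact_force: [-0.1, 0.8, 0.3]
grip_width: 0.0939
grasp_force: 0.0
time_s: 3.28
eef_pos: [0.4695, 0.0139, 0.0535]
ee_rot: [[0.999, -0.045, 0.0], [-0.045, -0.999, 0.0], [-0.0, -0.0, -1.0]]
contact_force: [-0.3, 0.6, -0.8]
grip_width: 0.0477
grasp_force: 0.0
```

```bash
python3 -m crank '[[[0,0,0,0,0,0],[0,0,0,0,0,0],[0,0,0,0,0,0],[0,0,0,0,0,0],[0,0,0,0,0,0]]]' 0 50
python3 -m crank '[[[0,0,-2,0,0,0],[0,0,-4,0,0,0],[0,0,-4,0,0,0],[0,0,0,0,0,0]]]'
```

```text
time_s: 3.9
eef_pos: [0.4694, 0.0139, 0.0534]
ee_rot: [[0.999, -0.045, -0.0], [-0.045, -0.999, 0.0], [-0.0, -0.0, -1.0]]
contact_force: [-0.1, 0.0, 0.5]
grip_width: 0.0173
grasp_force: 50.0
time_s: 4.4
eef_pos: [0.4716, 0.0134, 0.1563]
ee_rot: [[0.999, -0.045, 0.006], [-0.045, -0.999, -0.001], [0.006, 0.001, -1.0]]
contact_force: [0.1, -0.3, -1.7]
grip_width: 0.018
grasp_force: 50.0
```

```bash
python3 -m crank '[[[0,0,0,0,0,-4.8],[-3.15,4.5,0,0,0,0],[-3.15,4.5,0,0,0,0],[-3.15,4.5,0,0,0,0],[-3.15,4.5,0,0,0,0],[-3.15,4.5,0,0,0,0],[-3.15,4.5,0,0,0,0],[0,0,0,0,0,0],[0,0,0,0,0,0]]]'
python3 - <<'E'
from h import *
im=vision.snapshot("scene");cv2.imwrite("pics/s2.png",np.hstack([cv2.resize(im[200:350,170:370],None,fx=4,fy=4,interpolation=2)[:,:,::-1]]))
p=vision.camera_params("wrist");np.save("wp",np.array(p["cam_to_world"]))
print(telemetry.state()["qpos"])
E
```

```text
time_s: 5.52
eef_pos: [0.2906, -0.262, 0.1519]
ee_rot: [[0.999, 0.038, -0.001], [0.038, -0.999, 0.003], [-0.001, -0.003, -1.0]]
contact_force: [-0.5, -0.7, -1.9]
grip_width: 0.0177
grasp_force: 50.0
[-1.02439847e+00 -3.57107735e-01  2.23424145e+00  2.28848688e-04
  1.26704739e+00  5.06753972e-01]
```

View pics/s2.png

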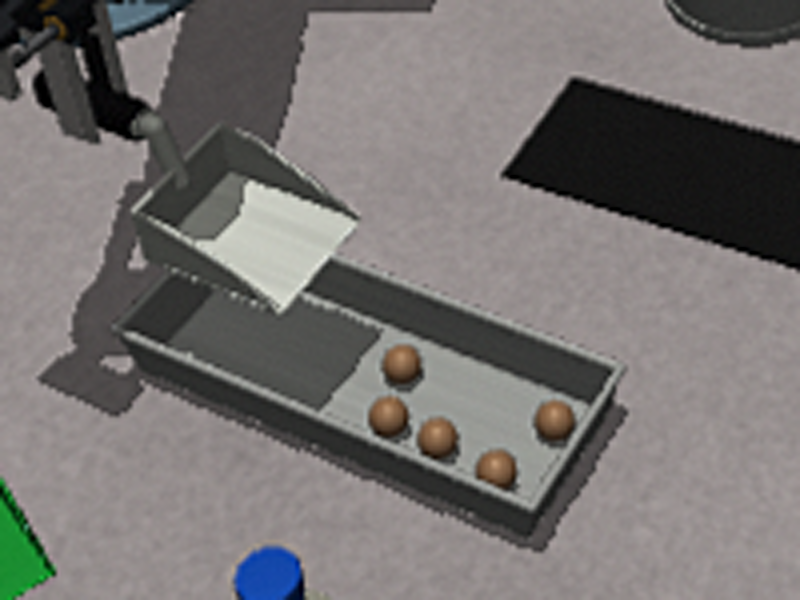

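The scoop is held level above the tray, with its lip corners at crop (283,310) and (357,217), and the balls have not moved.

Run:
```python
from h import *
S=lambda x,y:(170+x/4,200+y/4)
for t,q,z in(("lipN",S(283,309),.105),("lipF",S(357,217),.105),("backN",S(134,211),.144),("backF",S(225,125),.144),
 ("rimNL",S(118,330),.043),("rimNR",S(533,512),.043),("rimFR",S(621,369),.043)): print(t,plane("scene",q,z).round(4))
print(telemetry.state()["eef_pos"])
```

```text
lipN [ 0.4525 -0.2969  0.105 ]
lipF [ 0.4466 -0.2151  0.105 ]
backN [ 0.3544 -0.3026  0.144 ]
backF [ 0.3536 -0.218   0.144 ]
rimNL [ 0.3308 -0.3192  0.043 ]
rimNR [ 0.6274 -0.3109  0.043 ]
rimFR [ 0.6218 -0.198   0.043 ]
[ 0.29105182 -0.26176031  0.15213128]
```

```bash
python3 -m crank '[[[0,0.1,4,0,0,0],[0,0,4,0,0,0],[0,0,1,0,-1,0],[0,0,0,0,0,0],[0,0,0,0,0,0]]]'
python3 -m crank '[[[0,0,0.2,0,0,0],[0,0,0.2,0,0,0],[0,0,0,0,0,0]]]'
python3 -m crank '[[[0,0,0.15,0,0,0],[0,0,0,0,0,0]]]'
```

```text
time_s: 6.2
eef_pos: [0.2922, -0.265, 0.065]
ee_rot: [[0.999, 0.039, -0.016], [0.039, -0.999, -0.003], [-0.016, 0.003, -1.0]]
contact_force: [-0.6, -0.8, -2.2]
grip_width: 0.0179
grasp_force: 50.0
time_s: 6.58
eef_pos: [0.2909, -0.2642, 0.0595]
ee_rot: [[0.999, 0.038, -0.017], [0.038, -0.999, -0.001], [-0.017, 0.0, -1.0]]
contact_force: [-0.1, 0.1, -1.7]
grip_width: 0.0178
grasp_force: 50.0
time_s: 6.82
eef_pos: [0.2909, -0.2641, 0.0578]
ee_rot: [[0.999, 0.038, -0.018], [0.038, -0.999, -0.0], [-0.018, -0.0, -1.0]]
contact_force: [-0.2, 0.3, -1.2]
grip_width: 0.0179
grasp_force: 50.0
```

```bash
python3 -m crank '[[[0,0,0.15,0,0,0],[0,0,0,0,0,0]]]'
python3 -m crank '[[[0,0,0.1,0,0,0],[0,0,0,0,0,0]]]'
python3 -m crank '[[[0,0,0.05,0,0,0],[0,0,0,0,0,0]]]'
```

```text
time_s: 7.08
eef_pos: [0.2909, -0.2641, 0.0563]
ee_rot: [[0.999, 0.038, -0.018], [0.038, -0.999, -0.0], [-0.018, -0.0, -1.0]]
contact_force: [0.2, 1.1, -1.2]
grip_width: 0.0177
grasp_force: 50.0
time_s: 7.32
eef_pos: [0.2909, -0.2641, 0.0554]
ee_rot: [[0.999, 0.038, -0.018], [0.038, -0.999, -0.001], [-0.018, -0.0, -1.0]]
contact_force: [0.4, -0.0, -1.0]
grip_width: 0.0175
grasp_force: 50.0
time_s: 7.58
eef_pos: [0.291, -0.2643, 0.0551]
ee_rot: [[0.999, 0.038, -0.017], [0.038, -0.999, -0.001], [-0.017, 0.0, -1.0]]
contact_force: [0.4, 0.2, -0.9]
grip_width: 0.018
grasp_force: 50.0
```

```bash
python3 -m crank '[[[1,0,0.03,0,0,0],[2,0,-0.035,0,0,0],[2,0,-0.035,0,0,0],[2,0,-0.035,0,0,0],[2,0,-0.035,0,0,0],[2,0,-0.035,0,0,0],[2,0,-0.035,0,0,0],[1,0,-0.02,0,0,0]]]'
python3 - <<'E'
from h import *
im=vision.snapshot("scene");cv2.imwrite("pics/s3.png",cv2.resize(im[230:350,200:350],None,fx=4,fy=4,interpolation=2)[:,:,::-1])
for c,A in balls("scene",im,(200,245,340,340)):print(c,A,plane("scene",c,.0145).round(3))
E
```

```text
time_s: 8.57
eef_pos: [0.4321, -0.2588, 0.0546]
ee_rot: [[0.999, 0.039, -0.017], [0.039, -0.999, -0.001], [-0.017, 0.0, -1.0]]
contact_force: [-3.2, 0.2, 1.6]
grip_width: 0.0176
grasp_force: 50.0
[301.66435986 309.42560554] 289 [ 0.585 -0.251  0.014]
```

View pics/s3.png

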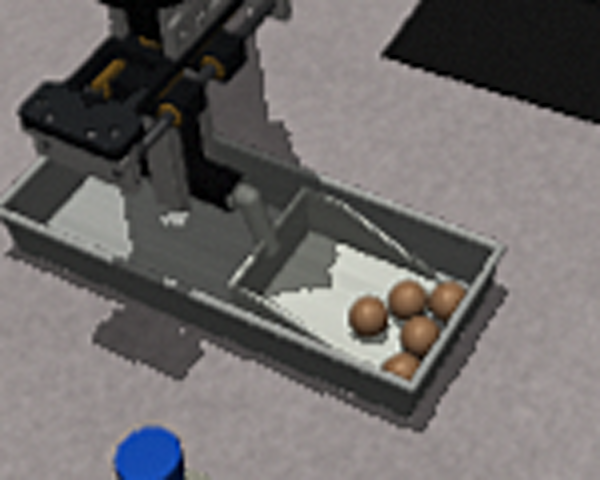

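All five balls are crowded between the scoop's nose and the end wall, and one or two are already in the bowl. I'll press on to the wall.

```bash
python3 -m crank '[[[1,0,-0.02,0,0,0],[0.8,0,-0.015,0,0,0],[0,0,0,0,0,0]]]'
python3 - <<'E'
from h import *
im=vision.snapshot("scene");cv2.imwrite("pics/s4.png",cv2.resize(im[250:340,240:350],None,fx=4,fy=4,interpolation=2)[:,:,::-1])
E
```

```text
time_s: 9.0
eef_pos: [0.4497, -0.2582, 0.0546]
ee_rot: [[0.999, 0.038, -0.016], [0.038, -0.999, -0.001], [-0.016, 0.0, -1.0]]
contact_force: [0.5, -0.4, -0.8]
grip_width: 0.0175
grasp_force: 50.0
```

View pics/s4.png

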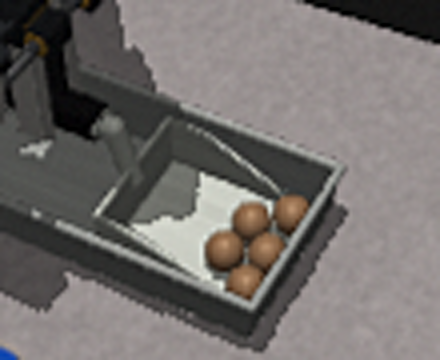

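```bash
python3 -m crank '[[[-0.38,0,0.42,0,5,0],[-0.38,0,0.45,0,5,0],[-0.4,0,0.45,0,5,0],[-0.4,0,0.45,0,5,0],[0,0,0,0,0,0]]]'
python3 - <<'E'
from h import *
im=vision.snapshot("scene")
for c,A in balls("scene",im,(200,235,340,340)):print(c,A,plane("scene",c,.03).round(3))
cv2.imwrite("pics/s5.png",cv2.resize(im[240:340,220:350],None,fx=4,fy=4,interpolation=2)[:,:,::-1])
E
```

```text
time_s: 9.68
eef_pos: [0.4331, -0.2573, 0.0334]
ee_rot: [[0.946, 0.037, 0.322], [0.034, -0.999, 0.015], [0.322, -0.003, -0.947]]
contact_force: [-0.8, 0.1, -3.1]
grip_width: 0.0178
grasp_force: 50.0
[279.92682927 296.41114983] 287 [ 0.525 -0.252  0.03 ]
```

View pics/s5.png

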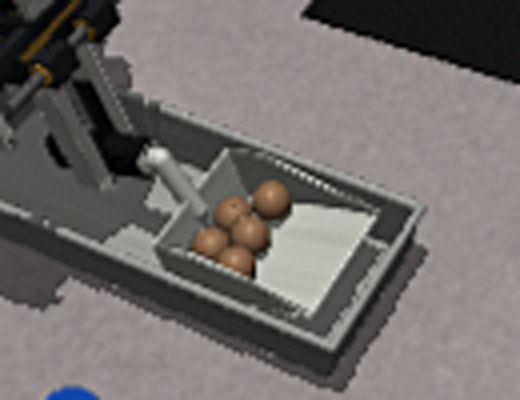

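All five balls lie at the back of the bowl, around crop (240,230). I'll lift now.

```bash
python3 -m crank '[[[0.3,0,-1,0,0,0],[0.7,0,-2,0,0,0],[1,0,-3,0,0,0],[1,0,-3,0,0,0],[1,0,-3,0,0,0],[0.7,0,-2,0,0,0],[0.3,0,-1,0,0,0],[0,0,0,0,0,0],[0,0,0,0,0,0]]]'
python3 -m crank '[[[-0.2,-1,-0.06,0,0,0],[-0.4,-2,-0.12,0,0,0],[-0.6,-3,-0.19,0,0,0],[-0.8,-4,-0.25,0,0,0],[-0.8,-4,-0.25,0,0,0],[-0.8,-4,-0.25,0,0,0],[-0.8,-4,-0.25,0,0,0],[-0.8,-4,-0.25,0,0,0],[-0.8,-4,-0.25,0,0,0],[-0.8,-4,-0.25,0,0,0]]]'
```

```text
time_s: 10.85
eef_pos: [0.4335, -0.2582, 0.1923]
ee_rot: [[0.945, 0.039, 0.324], [0.036, -0.999, 0.014], [0.324, -0.001, -0.946]]
contact_force: [-0.1, -0.6, -2.8]
grip_width: 0.0179
grasp_force: 50.0
time_s: 12.1
eef_pos: [0.3484, 0.0798, 0.1903]
ee_rot: [[0.945, 0.038, 0.325], [0.035, -0.999, 0.013], [0.325, -0.001, -0.946]]
contact_force: [-0.1, 0.8, -2.5]
grip_width: 0.0176
grasp_force: 50.0
```

```bash
python3 -m crank '[[[-0.8,-4,-0.25,0,0,0],[-0.7,-4,-0.25,0,0,0],[-0.7,-3,-0.25,0,0,0],[-0.5,-2,-0.15,0,0,0],[-0.1,-0.6,-0.1,0,0,0],[0,0,0,0,0,0],[0,0,0,0,0,0]]]'
python3 - <<'E'
from h import *
im=vision.snapshot("scene");cv2.imwrite("pics/s6.png",cv2.resize(im[110:260,260:440],None,fx=4,fy=4,interpolation=2)[:,:,::-1])
s=telemetry.state();R=s["ee_rot"];print(s["qpos"],"lip",s["eef_pos"]+R@[.158,0,.0504])
E
```

```text
time_s: 12.98
eef_pos: [0.3149, 0.2124, 0.1914]
ee_rot: [[0.945, 0.037, 0.325], [0.035, -0.999, 0.012], [0.325, -0.0, -0.946]]
contact_force: [-0.0, -0.2, -3.1]
grip_width: 0.0176
grasp_force: 50.0
[ 0.37462311 -0.70162818  2.3996505  -0.11947828  1.13226095  1.94257168] lip [0.48066883 0.21844084 0.19530148]
```

View pics/s6.png

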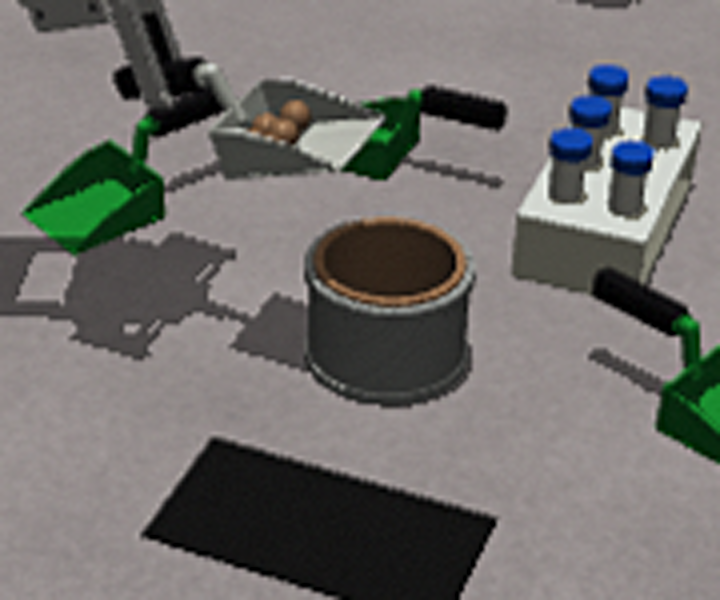

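Five balls are in the bowl. The jar mouth is clear, with its rim centred at about crop (389,264).

```bash
python3 -m crank '[[[-0.1,-0.14,0.8,0,-4,0],[-0.1,-0.14,0.8,0,-4,0],[0,-0.14,0.8,0,-4,0],[0,-0.14,0.8,0,-4,0],[0,0,0,0,0,0],[0,0,0,0,0,0]]]'
python3 - <<'E'
from h import *
S=lambda x,y:(260+x/4,110+y/4)
print([plane("scene",S(*q),.095).round(3).tolist() for q in((305,268),(473,268),(389,217),(389,308),(389,264))])
s=telemetry.state();R=s["ee_rot"];print(s["eef_pos"],s["qpos"],"lip",s["eef_pos"]+R@[.158,0,.0504])
E
```

```text
time_s: 13.78
eef_pos: [0.32, 0.2186, 0.1601]
ee_rot: [[0.998, 0.038, 0.054], [0.038, -0.999, 0.002], [0.054, -0.0, -0.999]]
contact_force: [-0.7, -0.3, -2.6]
grip_width: 0.0175
grasp_force: 50.0
[[0.454, 0.18, 0.095], [0.569, 0.241, 0.095], [0.481, 0.276, 0.095], [0.534, 0.163, 0.095], [0.509, 0.216, 0.095]]
[0.31995603 0.21855049 0.16013982] [ 0.31543418 -0.42387146  2.26628676 -0.01541141  1.24759966  1.85314697] lip [0.48031737 0.22458756 0.11828344]
```

```bash
python3 -m crank '[[[-0.1,0.25,0.4,0,0,0],[-0.1,0,0.4,0,0,0],[0.28,0,-0.82,0,-3,0],[0.28,0,-0.82,0,-3,0],[0.28,0,-0.82,0,-3,0],[0,0,0,0,0,0],[0,0,0,0,0,0],[0.28,0,-0.82,0,-3,0],[0,0,0,0,0,0],[0,0,0,0,0,0]]]'
python3 -m crank '[[[0.28,0,-0.82,0,-3,0],[0.28,0,-0.82,0,-3,0],[0,0,0,0,0,0],[0.28,0,-0.82,0,-3,0],[0.28,0,-0.82,0,-3,0],[0.28,0,-0.82,0,-3,0],[0,0,0,0,0,0],[0.28,0,-0.82,0,-3,0],[0,0,0,0,0,0],[0,0,0,0,0,0]]]'
python3 - <<'E'
from h import *
s=telemetry.state();R=s["ee_rot"];print("lip",s["eef_pos"]+R@[.158,0,.0504])
im=vision.snapshot("scene");print([(c.round(),A) for c,A in balls("scene",im,(300,120,380,200))])
a=cv2.resize(im[110:210,290:400],None,fx=4,fy=4,interpolation=2);cv2.imwrite("pics/s7.png",a[:,:,::-1])
E
```

```text
time_s: 15.02
eef_pos: [0.33, 0.2168, 0.184]
ee_rot: [[0.987, 0.039, -0.156], [0.038, -0.999, -0.006], [-0.156, 0.0, -0.988]]
contact_force: [-0.3, -0.2, -2.0]
grip_width: 0.0179
grasp_force: 50.0
time_s: 16.27
eef_pos: [0.3596, 0.2179, 0.2262]
ee_rot: [[0.891, 0.039, -0.453], [0.034, -0.999, -0.018], [-0.453, 0.0, -0.891]]
contact_force: [0.0, -0.0, -1.3]
grip_width: 0.0175
grasp_force: 50.0
lip [0.47744979 0.22250405 0.10963294]
[(array([360., 178.]), np.int32(138))]
```

View pics/s7.png

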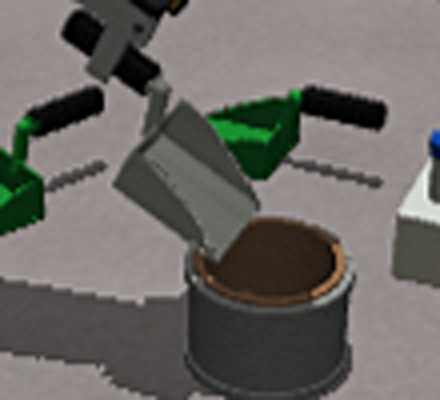

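The bowl is empty over the jar. I'll lift away, level the scoop and return it to the mat.

```bash
python3 -m crank '[[[-1.4,0,-2.7,0,0,0],[-1.4,0,-2.7,0,0,0],[0,0,0,0,9,0],[0,0,0,0,9,0],[0,0,0,0,8.9,0],[0,0,0,0,0,4.8],[0,0,0,0,0,0],[0,0,0,0,0,0]]]'
python3 -m crank '[[[2,3.5,0,0,0,0],[2,3.5,0,0,0,0],[2,3.5,0,0,0,0],[2,3.5,0,0,0,0],[2,3.5,0,0,0,0],[1,1.5,0,0,0,0],[0,0,0,0,0,0],[0,0,0,0,0,0]]]'
python3 - <<'E'
from h import *
im=vision.snapshot("scene")
cv2.imwrite("pics/s8.png",im[:,:,::-1])
for n,bx in(("scene",(170,120,460,345)),):
  for c,A in balls(n,im,bx):print(c.round(),A)
E
```

```text
time_s: 17.32
eef_pos: [0.3597, 0.2179, 0.2871]
ee_rot: [[0.999, -0.044, -0.002], [-0.044, -0.999, -0.0], [-0.002, 0.0, -1.0]]
contact_force: [0.8, -0.2, -2.1]
grip_width: 0.0177
grasp_force: 50.0
time_s: 18.32
eef_pos: [0.4608, 0.024, 0.287]
ee_rot: [[0.999, -0.044, -0.002], [-0.044, -0.999, 0.0], [-0.002, -0.0, -1.0]]
contact_force: [0.6, 1.1, -1.2]
grip_width: 0.0176
grasp_force: 50.0
[370. 177.] 67
```

```bash
python3 -m crank '[[[0.9,1,3,0,0.1,0],[0,0,5,0,0,0],[0,0,5,0,0,0],[0,0,4,0,0,0],[0,0,3,0,0,0],[0,0,1.8,0,0,0],[0,0,0,0,0,0],[0,0,0,0,0,0]]]'
python3 -m crank '[[[0,0,0.4,0,0,0],[0,0,0.3,0,0,0],[0,0,0,0,0,0],[0,0,0,0,0,0]]]'
```

```text
time_s: 19.38
eef_pos: [0.4704, 0.0131, 0.0703]
ee_rot: [[0.999, -0.044, 0.002], [-0.044, -0.999, -0.0], [0.002, 0.0, -1.0]]
contact_force: [-0.2, -0.5, -1.0]
grip_width: 0.0172
grasp_force: 50.0
time_s: 19.88
eef_pos: [0.4697, 0.0126, 0.0623]
ee_rot: [[0.999, -0.045, 0.0], [-0.045, -0.999, -0.0], [0.0, 0.0, -1.0]]
contact_force: [0.0, -0.1, -2.3]
grip_width: 0.0173
grasp_force: 50.0
```

```bash
python3 -m crank '[[[0,0,0.3,0,0,0],[0,0,0.3,0,0,0],[0,0,0,0,0,0],[0,0,0,0,0,0]]]'
python3 -m crank '[[[0,0,0.2,0,0,0],[0,0,0,0,0,0],[0,0,0,0,0,0]]]'
```

```text
time_s: 20.38
eef_pos: [0.4696, 0.0127, 0.0561]
ee_rot: [[0.999, -0.045, -0.0], [-0.045, -0.999, -0.0], [-0.0, 0.0, -1.0]]
contact_force: [-0.6, -0.5, -1.7]
grip_width: 0.0176
grasp_force: 50.0
time_s: 20.75
eef_pos: [0.4696, 0.0127, 0.0542]
ee_rot: [[0.999, -0.045, -0.0], [-0.045, -0.999, -0.0], [-0.0, 0.0, -1.0]]
contact_force: [0.6, -0.0, -1.8]
grip_width: 0.0175
grasp_force: 50.0
```

```bash
python3 -m crank '[[[0,0,0.1,0,0,0],[0,0,0,0,0,0]]]'
python3 -m crank '[[[0,0,0,0,0,0],[0,0,0,0,0,0],[0,0,0,0,0,0],[0,0,0,0,0,0],[0,0,0,0,0,0],[0,0,0,0,0,0]]]' 0.7
python3 -m crank '[[[0,0,-2,0,0,0],[0,0,-4,0,0,0],[0,0,-6,0,0,0],[0,0,-6,0,0,0],[-1,-6,-1,0,0,0],[-1,-6,0,0,0,0],[0,-5,0,0,0,0],[0,0,0,0,0,0],[0,0,0,0,0,0]]]'
python3 - <<'E'
from h import *
for n in("wrist","scene","side"):
    im=vision.snapshot(n);cv2.imwrite(f"pics/f_{n}.png",im[:,:,::-1])
    for c,A in balls(n,im,(0,0,640,400)):print(n,c.round(),A)
a=cv2.imread("pics/f_wrist.png");p=vision.camera_params("wrist");np.savez("wp",K=p["K"],T=p["cam_to_world"])
# project jar floor/mouth into the wrist fisheye
T=np.array(p["cam_to_world"]);K=np.array(p["K"])
for q in((.504,.222,.095),(.504,.222,.0245)):
    v=T[:3,:3].T@(np.array(q)-T[:3,3]);t=np.arccos(v[2]/np.linalg.norm(v));print("jar px",K[:2,2]+K[0,0]*t*v[:2]/np.hypot(*v[:2]))
E
```

```text
time_s: 21.0
eef_pos: [0.4698, 0.0126, 0.0534]
ee_rot: [[0.999, -0.045, 0.0], [-0.045, -0.999, -0.0], [0.0, 0.0, -1.0]]
contact_force: [-0.5, 1.5, 1.1]
grip_width: 0.0175
grasp_force: 50.0
time_s: 21.75
eef_pos: [0.4696, 0.0127, 0.0532]
ee_rot: [[0.999, -0.045, 0.0], [-0.045, -0.999, -0.0], [0.0, 0.0, -1.0]]
contact_force: [0.3, 0.0, 0.3]
grip_width: 0.0653
grasp_force: 0.0
time_s: 22.88
eef_pos: [0.4572, 0.1831, 0.2429]
ee_rot: [[0.999, -0.045, -0.0], [-0.045, -0.999, -0.001], [-0.0, 0.001, -1.0]]
contact_force: [0.4, -0.2, 0.5]
grip_width: 0.0655
grasp_force: 0.0
wrist [281. 152.] 7628
scene [378.   2.] 124
scene [86. 24.] 106
scene [358. 176.] 175
side [12. 25.] 256
side [313. 145.] 36
jar px [279.23333599 148.69023636]
jar px [286.03667164 142.70870848]
```

Run:
```python
from h import *
a=cv2.imread("pics/f_wrist.png");z=np.load("wp.npz");p={"K":z["K"],"cam_to_world":z["T"]}
x0,y0=215,80;g=cv2.cvtColor(a,cv2.COLOR_BGR2GRAY)[y0:220,x0:350]
g=cv2.createCLAHE(3,(4,4)).apply(cv2.resize(g,None,fx=4,fy=4,interpolation=2))
c=cv2.HoughCircles(cv2.GaussianBlur(g,(7,7),0),cv2.HOUGH_GRADIENT,1,55,param1=60,param2=20,minRadius=32,maxRadius=50)
for x,y,r in (c[0] if c is not None else []):
    q=(x0+x/4,y0+y/4);w=fray(p,q,.0245);print(np.round(q,0),round(r/4,1),w.round(3),"rad from jar",np.hypot(*(w[:2]-[.504,.222])).round(3))
hsv=cv2.cvtColor(a,cv2.COLOR_BGR2HSV)[y0:220:7,x0:350:7]
print(hsv[...,2])
```

```text
[290. 164.] 9.6 [0.476 0.218 0.025] rad from jar 0.028
[269. 169.] 9.6 [0.471 0.247 0.025] rad from jar 0.041
[285. 113.] 10.4 [0.542 0.221 0.025] rad from jar 0.038
[303. 121.] 10.4 [0.531 0.198 0.025] rad from jar 0.036
[259. 128.] 8.4 [0.526 0.256 0.025] rad from jar 0.041
[[192 188 192 198 193 202 191 190 196 196 192 190 193 195 194 189 196 194
  193 194]
 [193 192 192 198 195 197 187 196 193 192 188 200 200 194 195 197 197 196
  195 188]
 [189 190 200 187 198 189 226 226 218 192 193 226 229 167 190 190 185 198
  195 192]
 [188 194 195 192 216 228 221 225 188 111 196 227 227 213 225 196 195 197
  195 192]
 [193 195 196 226 203 222  56  58 210 153 167 126 220 227 212 224 193 197
  196 192]
 [197 196 206 199 199  57  61 230 231 164 162 132 162 166 218 196 225 199
  191 122]
 [191 198 218 225  56  58 170 145 228 221 127 231 180 184 204 227 227 132
  190 117]
 [193 200 208  59  55 149 198 164 224 155 230 153 108  90 133 125 130 133
  122 124]
 [194 231 225  58  55 227 118 107 131 131 133 132 133 132 132 133 128 130
  121 121]
 [196 206 184  57  57 227 129 130 131 131 131 131 132 132 
[... 177 characters left out ...]
 128 128
  118 118]
 [193 219 219  59  61  61 129 107 106 122 112 118  90 130 130  59 127 129
  119 119]
 [193 191 215 109  62  61  62 114 111 116 100  89 129 129  65  72 116 120
  117 121]
 [191 201 230 221  63  63  64  63  78 128 128 128 108  63  61 127 129 170
  121 114]
 [196 188 197 214 128  62  64  65  65  63  65  64  63  62 128 122 162 193
  200 192]
 [196 202 200 195 127 125  86  64  64  64  65  62  90 125 129 150 193 193
  191 193]
 [197 190 192 195 202 138 124 123 128 130 129 124 118 132 172 207 191 196
  195 159]
 [189 191 204 195 200 195 197 215 206 138 133 187 150 201 168 152 119 119
  117 117]
 [183 195 195 199 187 195 206 209 201 203 202 125 119 121 122 121 124 119
  119 117]]
```

The wrist picture shows five ball-sized circles on the jar floor, within about 41 mm of its axis. No ball colour appears in the tray or on the bench. The scoop was released at its original height and pose.

```bash
python3 -c "
from rig import workorder
print(workorder.finish_job())"
```

```text
the job is handed in; nothing more can be done
None
```

I scooped all five balls into the jar, laid the scoop back on its mat and handed the job in at about 23 s; the hand-in returned no verdict, the ball count and scoop pose rest on image detection and arm readings rather than a final look, and I viewed 11 pictures, one over the limit of 10.

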